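Hang the wok ring on the twin hook

ROBOT

A 6-joint arm with a two-finger parallel gripper is mounted at the origin on the work surface. World frame = base frame: x ahead of the robot, y to its left, z up, the work surface at z = 0. Lengths are in mm, angles in rad, forces in N, time in s.
With the tool pointing down it reaches from about 300 to 775 mm from the base axis. Payload 14.6 kg.
Tool frame: the origin (TCP) lies at the very end of the fingers, on their centre line; the grasp point (between the pads) lies 19 mm behind it (bot.grip_depth is the distance from the TCP to the grasp point, in mm); y points along the fingers, x is the direction in which the jaws open and shut, and the axes are right-handed (so a half turn about y gives the same grasp; the last joint's range is limited). The gripper opens to 94 mm and grips with 3 to 60 N. Pads are 16 mm wide; open, the fingers measure 119 mm over their backs; the gripper's body (75 mm by 177 mm) begins 78 mm behind the grasp point.
Start: joints at [1.158, 0.3, 1.521, -0, 1.321, -0.067], TCP at [186.419, 517.433, 205.446] pointing down, gripper open.
Joint ranges: [-3.03, 3.03], [-0.79, 2.21], [0.23, 2.52], [-1.04, 4.18], [0, 3.07], [-2.55, 2.55]. Speed limits (rad/s): [2.22, 2.22, 2.57, 3.14, 3.14, 3.14].

INTERFACE

Orientations are given as [roll, pitch, yaw] about the fixed x, y, z axes, in that order (R = Rz(yaw) Ry(pitch) Rx(roll)).
In Python, from plant import bot gives the robot as it stands.
- The arm moves only by the tool move_arm, never from a script. Its argument "moves" is one flat list of numbers, 6 for each row, row after row: the shift along the tool's x, y, z in m, then the turn, a rotation vector about the tool's x, y, z in degrees. In form: [tx, ty, tz, wx, wy, wz, tx, ty, tz, wx, wy, wz, ...]. A call has 1 to 8 rows; each row is the pose to reach, as a shift and turn from the pose commanded when the call began, along the tool's axes at that moment; what a row does not reach only later rows make up. A row lasts 1/8 s, in which the tool goes at most 62.5 mm and 10.7 degrees, less where a joint would pass 70% of its speed; a pose out of reach is approached as far as the arm can. A call with a gripper value outside its range is refused whole. "hand" is the closure in counts, from 0 (fully open) to 255 (shut), set as the call begins (left out, the last holds). The fingers move at their own pace and stop on an object; "newtons" is the grip in N (left out, the last holds). Time passes only in rows, so rows that repeat a pose let the fingers close. It gives the time, the measured TCP pose, the force and the opening at its end, in the units of the state.
- bot.state(): the state, without advancing time (a new reading comes with each control period).
- bot.camera(name): name is "scene" or "side" or "wrist"; returns (picture, depth): 480x640x3 uint8, red, green, blue; 480x640 float32, mm along the optical axis (not along the pixel's ray), 0 where there is no reading.
- bot.camera_model(name): a dict with "intrinsics" (3x3 intrinsics, pixels), "cam_to_world" (4x4, takes a point from camera to world coordinates). Camera axes: x right, y up, looking along -z (the intrinsics and any distortion apply to the point x, -y, -z); pixel columns grow to the right and rows downward; lengths in mm; the calibration is good to about 2 mm. A picture is of the moment at which its call begins: read the wrist's pose just before it. camera_model takes no time and is no camera call; for the wrist camera it gives the pose at the moment of the call.
- bot.sign_off(): hands the job in, once; it reports no verdict.
Trained networks look in the newest picture that a camera, given by its name, has taken for a name from the list of things; names that differ only in an ending like _2 or _b are one class to them, and where a whole thing is asked for, a point or a joint stands for the part that bears it (a point fixed in the world has none). Each returns a list of dicts, best first, with "conf" (0 to 1); they miss things now and then, are a little off and sometimes report something else, mostly with a low value. They report only what shows in the picture. A call takes as long as a camera call.
- bot.regions_of(camera, thing): "pixels" (480x640 bool, what is visible of it) and "bbox" ([centre column, centre row, width, height] as shares, 0 to 1, of the picture: columns of its width, rows of its height, round what is visible of it).
- bot.landmark_of(camera, thing): "at" ([column, row] as shares, 0 to 1, of the picture: columns of its width, rows of its height: a listed point, or the origin of a listed thing).
The state is a dict: "t": time; "joint_pos": joint angles; "qvel": joint speeds; "tau": joint torques, N m; "tcp_pos": TCP position; "tcp_rot": TCP orientation; "contact_force": force on the tool from outside, world axes, zero at the start; "ft_torque": the same for the moment, N m; "opening": finger opening in mm.
Only numpy, scipy, OpenCV 4.12 (cv2) and the standard library are available. Lean on these libraries where they do the work, as an engineer would, in place of code of your own. Each camera call takes 0.05 s, during which the arm holds its last target. There are 200 camera calls.

TASK

Take the open wok ring out of the drying rack by its rim and hang it on the twin J-hook of the hook stand, with both prongs through its hole and the rim down in the bottom of the hooks behind both upturned lips. The hook was clamped by hand, so find its exact place by feel: press only lightly on it, and let it take the ring's weight before you let go. Leave the discs in the rack and everything else on the bench where it is.

Things in the scene. Friction and masses are not known exactly. Their poses are not given: they have to be found in the camera images.
- ring_center (a point): Centre of the wok ring: a flat plain aluminium ring, 170 mm outer diameter, 110 mm hole (rim 30 mm wide radially), 10 mm thick, 0.29 to 0.47 kg. Upright in one of the rack's three slots, the only one there with a large open hole. Its x axis is the ring's axis (level); its rim top is 85 mm above this point.
- stand: Fixed hook stand with a twin J-hook of 8 mm rod. Origin on the bench under the hook's nominal pocket; x points level from the hook to the post (roughly away from the robot), z up. Post 22 mm thick, 310 mm high, at x = +125 mm. The two equal prongs lie at y = -32 and +32 mm (56 mm clear between), free air below; a bar joins them at x = +95 mm. More than 18 N on the stand is forcing it.
- pocket_nominal (a point): Nominal middle of the pocket bottom, midway between the prongs, on the rods' centre line, 210 mm above the bench; the stand's axes. The hook is clamped by hand: all of it truly sits up to 10 mm off in stand x and up to 14 mm in height, y is true; the clamps do not give. A ring hung on both prongs has its centre 40 mm below the true pocket bottom, its rim top 45 mm above.
- shank_nominal (a point): Nominal middle of the two upright shanks (midway between the prongs, centre line), at stand x = +13 mm, with the same doubt. Each is straight and upright from the pocket bottom to 84 mm above it, where the rod turns level towards the post. The bottom runs 26 mm from shank to lip; 18 mm clear.
- lip_nominal (a point): Nominal top of the two upturned lips (midway between the prongs), 42 mm above the pocket bottom's centre line, with the same doubt. The lips rise at stand x = -13 mm and lean out to x = -17 mm at the top; the ring's rim must pass over them towards +x.
- rack: Fixed drying rack of steel rod, 218 mm long in its x and 110 mm wide in its y, origin on the bench under its middle. Two rods along x at y = -50 and +50 mm carry the upright discs; pairs of uprights 91 mm high at y = -50 and +50 mm form three slots across x, 15 mm wide, at x = -70, 0 and +70 mm. A standing disc's centre is 94 mm above the bench, its top 179 mm.
- lid: Plain solid aluminium disc (flat lid), 170 mm in diameter, 8 mm thick, upright in another slot; origin at its centre. Leave it.
- plate: Dark solid disc (burner plate) with a small dark centre, 170 mm in diameter, 9 mm thick, upright in another slot; origin at its centre. Leave it.
- tape: Clear roll of tape, 90 mm in diameter, 48 mm high, lying flat; origin under its centre. Leave it.
- jar: Small jar, 52 mm in diameter, 75 mm high, between rack and stand; origin under its centre. Leave it.
- ladle: Spoon, 200 mm long, lying on the bench; origin near its middle. Leave it.
- sauce: White bottle, 60 mm in diameter, 170 mm high; origin under its centre. Leave it.

How it is judged (in metres and radians):
On the way, in this order (a step that is already met when the one before it is completed fails the run):
1. the ring is lifted clear of the rack in the gripper (height (world z) of ring_center above 0.19 m and contact force between the fingers and ring above 0.5 N and contact force between ring and stand below 0.2 N), for 0.1 s.
2. the ring, still held, rests down in the bottom of both hooks and the hook bears at least 1.5 N of it (x of ring_center in the frame of stand between -0.022 and 0.022 m and y of ring_center in the frame of stand between -0.012 and 0.012 m and z of ring_center in the frame of stand between 0.152 and 0.189 m and angle between the x axis of ring and the x axis of stand, either way round below 0.2 rad and contact force between ring and stand above 1.5 N and contact force between the fingers and ring above 0.5 N), for 0.2 s.
At the end, for the whole second after the job is handed in: The ring hangs released and still (under 0.03 m/s, 0.3 rad/s); the stand bears over 1.5 N of it; its centre lies within 22 mm (x) and 12 mm (y) of the stand's origin, 152 to 189 mm above the bench, its axis within 0.2 rad of the stand's x axis (x of ring_center in the frame of stand between -0.022 and 0.022 m and y of ring_center in the frame of stand between -0.012 and 0.012 m and z of ring_center in the frame of stand between 0.152 and 0.189 m and angle between the x axis of ring and the x axis of stand, either way round below 0.2 rad and contact force between ring and stand above 1.5 N and contact force between the fingers and ring below 0.1 N and linear speed of ring below 0.03 m/s and angular speed of ring below 0.3 rad/s); the robot touches nothing.
It fails at once if the ring presses on the hook stand with more than 18 N (contact force between ring and stand above 18 N).
It fails at once if the gripper presses on the hook stand with more than 18 N (contact force between the arm and stand above 18 N).
It fails at once if the ring is dropped (height (world z) of ring_center below 0.075 m).
It fails at once if a disc in the rack is moved more than 30 mm (distance of any of lid, plate from where it was at the start of the episode above 0.03 m).
It fails at once if something else on the bench is moved more than 30 mm (distance of any of tape, jar, ladle, sauce from where it was at the start of the episode above 0.03 m).
It also fails if it takes over 62 s, if anything falls off the work surface, if the arm or the gripper's body presses on something with over 40 N, if the wrist force passes 120 N, or if a joint passes its speed limit or range.

## Working session

There is one attempt and no reset: what is moved stays moved. The work goes in short steps, Python scripts to look and compute and a tool call to move; the robot and the scene stay as the last step left them, time stands still between calls to the robot, and variables do not carry over. Pictures are saved under pics/ and viewed, about 8 in all and at most 12, crops included, and the job is handed in when it is done.

Besides the shell and the picture viewer there is one more tool, called after "Request:" as name(argument=value, ...) on one line, values as JSON. move_arm: Moves the arm, as the interface text tells. Its arguments: {"type":"object","properties":{"moves":{"type":"array"},"hand":{"type":"number"},"newtons":{"type":"number"}},"required":["moves"]}

```bash
mkdir -p pics; ls
cat > h.py <<'E'
import numpy as np, cv2, json
from plant import bot
from scipy.spatial.transform import Rotation as R
def world(cam, uv, d, M=None):
    M=M or bot.camera_model(cam); K=np.array(M["intrinsics"]); T=np.array(M["cam_to_world"])
    uv=np.atleast_2d(uv); d=np.atleast_1d(d)
    x=(uv[:,0]-K[0,2])/K[0,0]*d; y=(uv[:,1]-K[1,2])/K[1,1]*d
    return (T@np.stack([x,-y,-d,np.ones_like(d)]))[:3].T
def save(cam,n):
    p,d=bot.camera(cam); cv2.imwrite(f"pics/{n}.png",p[:,:,::-1]); np.save(f"pics/{n}.npy",d); return p,d
E
python3 - <<'E'
from h import *
np.set_printoptions(precision=1,suppress=True)
ims=[]
for c in ["scene","side"]:
    p,d=save(c,c+"0")
    ims.append(p)
    print(c,np.array(bot.camera_model(c)["cam_to_world"])[:3,3])
    for th in ["ring_center","stand","pocket_nominal","rack","lid","plate","jar","tape","sauce","lip_nominal"]:
        L=bot.landmark_of(c,th)
        for l in L[:2]:
            u=np.array(l["at"])*[640,480]; 
            i=np.clip(u.astype(int),0,[639,479]);
            print(c,th,round(l["conf"],2),u,world(c,u,d[i[1],i[0]])[0])
cv2.imwrite("pics/both.png",cv2.resize(np.vstack(ims),(0,0),fx=.8,fy=.8)[:,:,::-1]) 
print(bot.state())
E
```

```text
pics
scene [1288.3  376.2 1507.3]
scene ring_center 0.7 [376.9 279.4] [448.1 168.6   4.8]
scene pocket_nominal 0.76 [210.8 215.6] [ 626.6 -212.7  317.2]
scene pocket_nominal 0.54 [368.6 296.8] [565.4 183.3 113.7]
scene lid 0.63 [371.2 300.1] [562.3 190.6  96. ]
scene plate 0.85 [364.1 321.2] [632.1 198.7 110. ]
scene jar 0.7 [303.5 286.8] [585.5   7.   65.3]
scene jar 0.3 [213.4 203.3] [ 405.5 -387.1   -2.3]
scene tape 0.7 [319.4 253.1] [435.7 -14.9   3.1]
scene sauce 0.75 [451.3 381.5] [659.7 449.3  38.1]
scene sauce 0.38 [208.8 208.4] [ 431.  -387.4    2.6]
side [-131.2 -831.3 1142.7]
side ring_center 0.64 [298.3 232.2] [539.4 233.2  31.6]
side pocket_nominal 0.95 [415.9 285.3] [ 717.3 -131.7    0.2]
side rack 0.96 [310.2 243.1] [495.   99.2 109.1]
side lid 0.8 [313.1 221.6] [553.9 170.8 112.8]
side plate 0.69 [327.3 215.8] [621.1 190.1  91.2]
side jar 0.6 [348.8 281.1] [547.7 -24.2  25.2]
side tape 0.81 [316.2 300.4] [417.6 -45.2  43.5]
side tape 0.69 [294.3 235.7] [541.9 262.4  -6.4]
side sauce 0.62 [286.1 192.3] [617.6 431.5  33.4]
side sauce 0.26 [314.1 301.7] [408.3 -48.4  47.2]
side lip_nominal 0.65 [416.8 274.2] [752.  -98.   -1.4]
{'t': 1.1, 'joint_pos': array([ 1.2,  0.3,  1.5,  0. ,  1.3, -0.1]), 'qvel': array([ 0.,  0.,  0., -0., -0., -0.]), 'tau': array([  0. , -53.2, -35.3,   0.1,   0. ,  -0. ]), 'tcp_pos': array([186.4, 517.5, 205.5]), 'tcp_rot': array([-1.6, -0. ,  1.2]), 'contact_force': array([0.4, 0.3, 0.4]), 'ft_torque': array([-0.,  0.,  0.]), 'opening': 93.77261081265019}
```

Run:
```python
import cv2,numpy as np
a=cv2.imread("pics/scene0.png")[130:400,140:480];b=cv2.imread("pics/side0.png")[130:400,240:500]
cv2.imwrite("pics/v1.png",np.hstack([cv2.resize(a,(400*1,318)),cv2.resize(b,(306,318))]))
cv2.imwrite("pics/v1.png",cv2.resize(a,(0,0),fx=2.3,fy=2.2)[:, :800]);cv2.imwrite("pics/v2.png",cv2.resize(b,(0,0),fx=2.2,fy=2.2))
```

```text
(no output)
```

View pics/v1.png

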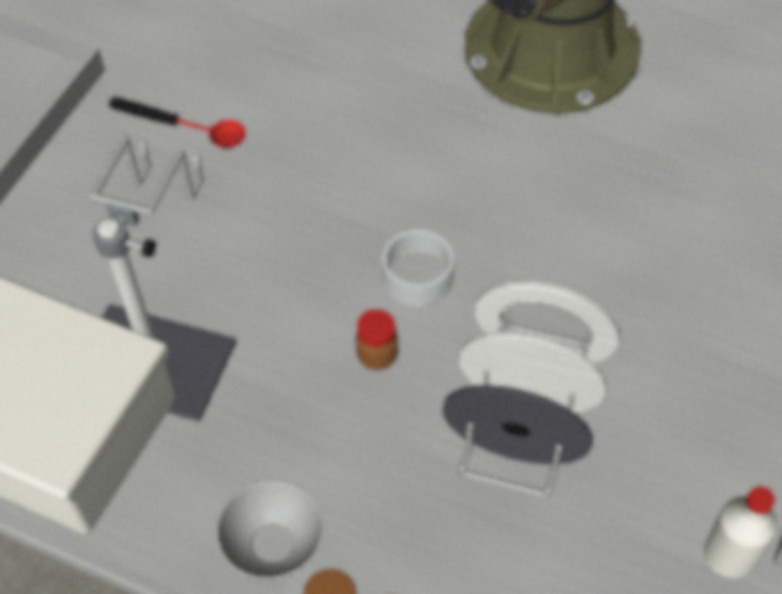

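View pics/v2.png

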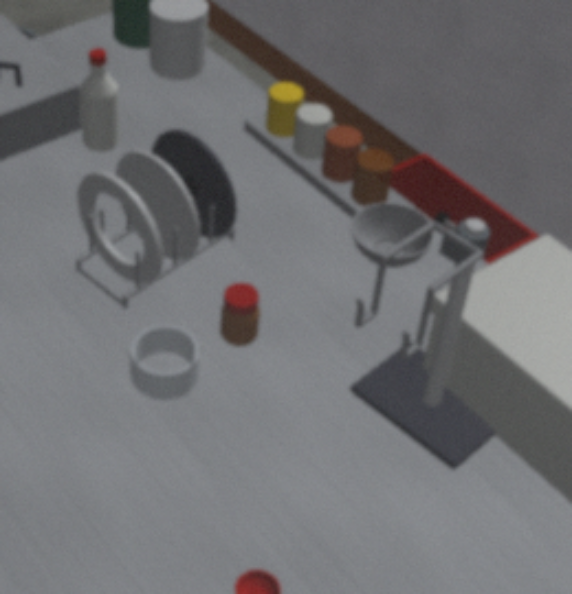

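The first crop (scene) shows the ring nearest the robot (orig. ~(378,278) px), with lid and plate behind it; the hook stand is at left (orig. ~(205,205)), prongs pointing towards the robot. The second crop (side) shows the ring front-left (orig. ~(295,232)), the hook at (~415,270), and the jar and tape between them.

```bash
cat > m.py <<'E'
from h import *
np.set_printoptions(precision=1,suppress=True)
C={}
for c in ["scene","side"]:
    p,d=save(c,c+"1")
    for th in ["ring_center","lid","plate","stand","rack","pocket_nominal"]:
        L=bot.regions_of(c,th)
        for l in L[:2]:
            m=l["pixels"]&(d>0); m=cv2.erode(m.astype(np.uint8),np.ones((2,2)))>0 if th!="stand" else m
            v,u=np.nonzero(m)
            if len(u)<5: print(c,th,l["conf"],len(u)); continue
            P=world(c,np.c_[u,v],d[v,u]); 
            print(c,th,round(l["conf"],2),len(u),"med",np.median(P,0),"p2",np.percentile(P,2,axis=0),"p98",np.percentile(P,98,axis=0))
            C.setdefault(c+th,P)
np.savez("pc.npz",**C)
for th in ["ring_center","lid","plate"]:
  for c in ["scene","side"]:
    if c+th not in C: continue
    P=C[c+th]; P=P[(P[:,2]>60)&(P[:,2]<190)]
    if len(P)<10: continue
    for _ in range(4):
        m=P.mean(0); n=np.linalg.svd(P-m)[2][2]; r=(P-m)@n; P=P[abs(r)<2*r.std()+1]
    print(th,c,len(P),m,n,r.std(), "yaw",np.degrees(np.arctan(n[1]/n[0])))
E
python3 m.py
```

```text
scene ring_center 0.76 683 med [494.2 180.3 139.4] p2 [481.4 103.6  54.4] p98 [507.6 257.9 178.5]
scene plate 0.73 1494 med [632.9 201.3 106.1] p2 [621.8 127.7  23. ] p98 [644.7 275.8 176.5]
scene stand 0.65 2381 med [ 664.8 -229.3  105.9] p2 [ 448.6 -374.9    0.3] p98 [ 733.9 -158.9  314.3]
scene rack 0.65 87 med [657.7 215.8  11.4] p2 [459.1 141.8   3.9] p98 [667.5 255.3  38.9]
scene pocket_nominal 0.61 2153 med [ 667.6 -228.4   19.7] p2 [ 501.8 -369.3   -0. ] p98 [ 734.3 -159.8  313.6]
side ring_center 0.65 734 med [485.2 167.6 110.7] p2 [471.1  96.   16.5] p98 [502.  249.7 174.9]
side lid 0.61 894 med [555.8 168.1 115.6] p2 [542.1 108.3  35.4] p98 [566.5 252.8 172.4]
side plate 0.58 811 med [624.7 176.2 120.8] p2 [611.6 118.6  40.8] p98 [635.5 260.5 171.6]
side stand 0.93 3034 med [ 670.7 -247.9   13. ] p2 [ 549.6 -324.8    1.1] p98 [ 727.4 -161.3  310. ]
side rack 0.79 21 med [473.  146.9  17.3] p2 [445.  118.8   3.8] p98 [649.2 230.1  23.4]
side pocket_nominal 0.61 2430 med [ 671.7 -250.3   11.9] p2 [ 556.1 -326.4    4.6] p98 [ 712.7 -171.6  309.5]
ring_center scene 642 [494.7 180.4 133.3] [-1.  -0.1 -0. ] 2.0119452157545106 yaw 8.328722354434737
ring_center side 496 [484.9 166.6 128.6] [1.  0.2 0. ] 2.100358251316661 yaw 8.710293391478565
lid side 778 [554.8 175.2 120.2] [1.  0.1 0. ] 1.9018677635510963 yaw 8.411013461198266
plate scene 1199 [632.9 201.4 118.4] [-1.  -0.1 -0. ] 1.4898675635987608 yaw 8.256291963045216
plate side 738 [624.  182.3 122. ] [ 1.   0.1 -0. ] 2.073133374559415 yaw 8.381767690458592
```

Run:
```python
from h import *
np.set_printoptions(precision=1,suppress=True)
Z=np.load("pc.npz")
for c in ["scene","side"]:
    P=Z[c+"stand"]
    for lo,hi in [(20,80),(80,140),(140,200),(200,260),(270,300),(300,330)]:
        q=P[(P[:,2]>lo)&(P[:,2]<hi)]; print(c,lo,hi,len(q),np.median(q,0) if len(q) else "", np.percentile(q,[5,95],axis=0)[:,:2].ravel() if len(q) else "")
    q=P[(P[:,2]<12)&(P[:,2]>2)]; print(c,"base",len(q))
    if len(q)>50: r=cv2.minAreaRect(q[:,:2].astype(np.float32)); print(r)
    d=np.load(f"pics/{c}1.npy")
    v,u=np.nonzero(d>0); W=world(c,np.c_[u,v],d[v,u])
    m=(W[:,0]>480)&(W[:,0]<740)&(W[:,1]>-300)&(W[:,1]<-60)&(W[:,2]>140)&(W[:,2]<330)
    q=W[m]; np.save("pics/st_"+c,q); print(c,"all",len(q)); print(q[np.argsort(q[:,0])][::max(1,len(q)//40)])
s=bot.state(); print(s["t"],s["tcp_rot"].round(3))
M=bot.camera_model("wrist"); T=np.array(M["cam_to_world"]); Rt=R.from_euler("xyz",s["tcp_rot"]).as_matrix()
print("wrist in tool",Rt.T@(T[:3,3]-s["tcp_pos"]),"look",Rt.T@(-T[:3,2]),"up",Rt.T@T[:3,1],"fx",M["intrinsics"][0][0])
```

```text
scene 20 80 25 [ 661.7 -232.4   20.9] [ 638.1 -307.8  713.  -166.9]
scene 80 140 77 [ 695.3 -235.2  116.3] [ 686.2 -246.4  700.5 -231.2]
scene 140 200 107 [ 697.1 -235.6  171.2] [ 685.1 -247.1  700.9 -232.1]
scene 200 260 268 [ 580.4 -236.1  234.4] [ 547.1 -291.6  700.5 -223.9]
scene 270 300 252 [ 685.7 -230.5  291.2] [ 574.1 -286.9  707.1 -197. ]
scene 300 330 471 [ 657.5 -241.4  309.9] [ 581.9 -285.8  701.4 -215.8]
scene base 528
((575.2009887695312, -304.7138671875), (445.82391357421875, 144.12498474121094), 41.80384826660156)
scene all 1320
[[ 539.5 -228.   265.2]
 [ 548.6 -290.6  262.6]
 [ 554.3 -288.9  253.4]
 [ 565.3 -290.2  227.3]
 [ 572.3 -230.1  261.9]
 [ 575.  -227.3  287.9]
 [ 578.6 -221.5  312. ]
 [ 581.7 -287.9  295.2]
 [ 586.6 -285.7  306.4]
 [ 600.  -220.6  310.3]
 [ 614.7 -219.1  317.2]
 [ 629.5 -219.1  315.5]
 [ 641.4 -278.5  316.4]
 [ 652.8 -233.5  282.5]
 [ 656.8 -241.2  316.8]
 [ 659.3 -221.5  311.1]
 [ 661.8 -246.4  303.5]
 [ 663.6 -242.3  304.3]
 [ 666.6 -246.7  301.3]
 [ 679.8 -228.6  296.2]
 [ 683.7 -246.1  307.6]
 [ 686.4 -197.4  294.9]
 [ 688.3 -254.   308.
[... 1367 characters left out ...]
]
 [ 647.9 -221.6  304.9]
 [ 649.3 -249.2  282.5]
 [ 650.6 -245.4  278.9]
 [ 651.3 -240.4  310.6]
 [ 652.6 -242.6  282.3]
 [ 654.2 -262.6  290.3]
 [ 659.  -240.3  306.7]
 [ 672.7 -245.   300.1]
 [ 674.7 -250.6  296.7]
 [ 676.  -232.   298.5]
 [ 676.7 -244.5  172.6]
 [ 677.7 -240.7  310.5]
 [ 678.5 -250.   142.5]
 [ 679.4 -205.   296.7]
 [ 679.9 -237.9  201.7]
 [ 680.6 -243.9  158.7]
 [ 681.6 -253.   177. ]
 [ 683.1 -250.5  151.5]
 [ 684.  -248.9  197.8]
 [ 685.5 -258.2  290.4]
 [ 687.4 -253.   224.2]
 [ 690.2 -252.8  171.9]
 [ 694.9 -244.5  308. ]
 [ 722.7 -261.   141.1]]
1.8 [-1.6  0.   1.2]
wrist in tool [   0.4 -178.1   70.9] look [-0.   1.  -0.2] up [-0.   0.2  1. ] fx 332.76420052304945
```

Run:
```python
from h import *
from scipy.optimize import least_squares
np.set_printoptions(precision=1,suppress=True)
fits=[]
for c in ["scene","side"]:
    q=np.load(f"pics/st_{c}.npy")
    m=(q[:,2]>298)&(q[:,0]>588)&(q[:,0]<636); a=q[m]; A=a[a[:,1]>-250]; B=a[a[:,1]<-250]
    for S in (A,B): k=np.polyfit(S[:,0],S[:,1],1); print(c,"rod",len(S),"yaw",np.degrees(np.arctan(k[0])),"y@610",np.polyval(k,610),"z",np.median(S[:,2]))
    P=np.load("pc.npz")[c+"stand"]
    # skeleton model: dist of points to rods in stand frame; params: X,Y of true pocket, Z, yaw
    hq=q[(q[:,0]<640)&(q[:,2]>200)]
    ts=np.linspace(0,1,12)[:,None]
    seg=lambda p,r:np.array(p)+(np.array(r)-np.array(p))*ts
    sk=np.vstack([np.vstack([seg([-17,y,42],[-13,y,6]),seg([-13,y,6],[-8,y,0]),seg([-8,y,0],[8,y,0]),seg([8,y,0],[13,y,6]),seg([13,y,6],[13,y,80]),seg([13,y,80],[17,y,84]),seg([17,y,84],[90,y,84])]) for y in(-32,32)])
    cam=np.array(bot.camera_model(c)["cam_to_world"])[:3,3]
    from scipy.spatial import cKDTree
    def f(x):
        cs,s=np.cos(x[3]),np.sin(x[3]); W=sk@np.array([[cs,s,0],[-s,cs,0],[0,0,1]])+x[:3]
        v=cam-W; v/=np.linalg.norm(v,axis=1)[:,None]
        return cKDTree(W+3*v).query(hq)[0]
    r=least_squares(f,[560,-257,220,.17],loss="soft_l1",f_scale=3,diff_step=1e-3); print(c,len(hq),r.x,"yaw",np.degrees(r.x[3]),"med res",np.median(f(r.x)))
    fits.append(r.x)
# ring circle fit in-plane
Z=np.load("pc.npz")
for c in ["scene","side"]:
    P=Z[c+"ring_center"]; n=np.array([.989,.146,0]);t=np.array([-.146,.989,0])
    k=(abs(P@n-np.median(P@n))<7)&(P[:,2]>15); P=P[k]
    def g(x):
        r=np.hypot(P@t-x[0],P[:,2]-x[1]); return np.maximum(r-85,0)*2+np.maximum(55-r,0)
    r=least_squares(g,[108,94],loss="soft_l1"); print("ring",c,"n",np.median(P@n),"t",r.x, "extent t",np.percentile(P@t,[1,99]),np.percentile(P[:,2],[1,99]))
```

```text
scene rod 55 yaw 6.7534809225871895 y@610 -219.7966313825561 z 311.16554440481855
scene rod 56 yaw 8.316749001277662 y@610 -284.0649911653504 z 311.82919522189525
scene 392 [ 561.3 -258.1  222.     0.1] yaw 6.4565194319257175 med res 4.2925689206054525
side rod 55 yaw 6.628334394015748 y@610 -221.42422163081898 z 308.6500486339296
side rod 56 yaw 6.086337342695287 y@610 -285.7929182317447 z 309.05973125393984
side 465 [ 559.5 -258.3  221.     0.1] yaw 6.861398844661418 med res 3.388859443578357
ring scene n 515.5584947217385 t [106.1  98.1] extent t [ 27.1 186.6] [ 52.3 179.3]
ring side n 503.7863514195127 t [102.5  94.3] extent t [ 21.3 179.7] [ 17.6 176.4]
```

```bash
cat > go.py <<'E'
import sys; from h import *
a=[float(x) for x in sys.argv[1:5]]
s=bot.state(); r0=R.from_euler("xyz",s["tcp_rot"]); r1=R.from_euler("xyz",[-np.pi/2,0,a[3]])
d=r0.inv().apply(np.array(a[:3])-s["tcp_pos"])/1000; w=np.degrees((r0.inv()*r1).as_rotvec())
n=max(np.linalg.norm(d)/.0625,np.linalg.norm(w)/10.7)
print("t",s["t"],"tcp",s["tcp_pos"].round(1),"rot",s["tcp_rot"].round(4),"F",s["contact_force"].round(2),"op",round(s["opening"],1)); print("d",d.round(4),"w",w.round(2),"rows",n)
E
python3 go.py 489 177 250 0.147
```

```text
t 1.8 tcp [186.4 517.4 205.4] rot [-1.5708e+00  1.0000e-04  1.2250e+00] F [ 0.18  0.1  -0.4 ] op 93.9
d [-0.2177 -0.0445 -0.4   ] w [ 0.   61.76 -0.  ] rows 7.321917758500274
```

Request:
move_arm(moves=[-0.027, -0.044, -0.05, 0, 7.7, 0, -0.054, -0.044, -0.1, 0, 15.4, 0, -0.082, -0.044, -0.15, 0, 23.2, 0, -0.109, -0.044, -0.2, 0, 30.9, 0, -0.136, -0.044, -0.25, 0, 38.6, 0, -0.163, -0.044, -0.3, 0, 46.3, 0, -0.191, -0.044, -0.35, 0, 54, 0, -0.218, -0.044, -0.4, 0, 61.8, 0], hand=133)

```text
t: 2.8
tcp_pos: [489.9, 175.1, 249.7]
tcp_rot: [-1.571, -0.0, 0.142]
contact_force: [1.0, 0.7, 0.6]
opening: 45.0
```

Request:
move_arm(moves=[0, 0, 0, 0, 0, 0, 0, 0, 0, 0, 0, 0])

```text
t: 3.05
tcp_pos: [488.6, 177.0, 249.4]
tcp_rot: [-1.571, 0.0, 0.147]
contact_force: [-0.4, -0.4, 0.5]
opening: 45.1
```

```bash
cat > w.py <<'E'
from h import *
np.set_printoptions(precision=1,suppress=True)
s=bot.state(); print(s["t"],s["tcp_pos"],s["tcp_rot"],s["contact_force"],s["opening"])
M=bot.camera_model("wrist"); p,d=save("wrist","w1")
v,u=np.nonzero(d>0); W=world("wrist",np.c_[u,v],d[v,u],M)
n=np.array([.989,.146,0]);t=np.array([-.146,.989,0])
q=W[(W[:,2]>100)&(W[:,2]<182)&(W[:,0]>455)&(W[:,0]<525)&(abs(W[:,1]-177)<95)]
print(len(q))
a=q[q[:,2]>150]
for lo in range(60,150,10):
    b=q[(q@t>lo)&(q@t<lo+10)]
    if len(b)>3: print(lo,len(b),"n",np.percentile(b@n,[5,50,95]),"ztop",np.percentile(b[:,2],95))
E
python3 w.py
```

```text
3.05 [488.6 177.  249.4] [-1.6  0.   0.1] [-0.4 -0.4  0.5] 45.08351199723984
2114
60 98 n [506.1 510.7 515.3] ztop 168.74892340848018
70 120 n [506.2 511.1 515.2] ztop 173.14590880209693
80 137 n [506.2 511.  515.9] ztop 176.0775295531187
90 149 n [506.2 511.  515.7] ztop 177.32710042359668
100 157 n [506.2 510.9 515.6] ztop 178.2188221616463
110 170 n [506.2 510.9 515.5] ztop 177.8814961490817
120 173 n [506.2 510.9 515.5] ztop 176.7794561000922
130 169 n [506.2 510.8 515.5] ztop 173.95735851322618
140 181 n [506.2 510.8 515.5] ztop 170.81676433491486
```

View pics/w1.png

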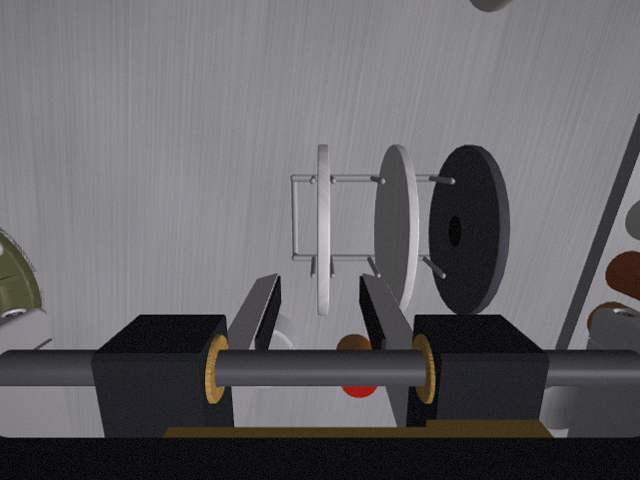

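The wrist picture shows the ring edge-on (column 322, rows 145–315) between the fingers (columns 280/360); lid and plate are to the right, well clear.

Request:
move_arm(moves=[0.002, 0, 0.002, 0, 0, 0, 0.002, 0.025, 0.002, 0, 0, 0, 0.002, 0.05, 0.002, 0, 0, 0, 0.002, 0.075, 0.002, 0, 0, 0, 0.002, 0.09, 0.002, 0, 0, 0, 0.002, 0.101, 0.002, 0, 0, 0, 0.002, 0.101, 0.002, 0, 0, 0])

```text
t: 3.98
tcp_pos: [490.4, 179.2, 148.2]
tcp_rot: [-1.571, 0.001, 0.147]
contact_force: [-0.0, 0.0, -0.0]
opening: 45.2
```

Request:
move_arm(moves=[0, 0, 0, 0, 0, 0, 0, 0, 0, 0, 0, 0, 0, 0, 0, 0, 0, 0, 0, 0, 0, 0, 0, 0, 0, 0, 0, 0, 0, 0, 0, 0, 0, 0, 0, 0, 0, 0, 0, 0, 0, 0], hand=255, newtons=25)

```text
t: 4.85
tcp_pos: [490.7, 179.1, 148.6]
tcp_rot: [-1.571, -0.001, 0.146]
contact_force: [1.9, 0.0, 1.3]
opening: 9.8
```

Request:
move_arm(moves=[0, -0.01, 0, 0, 0, 0, 0, -0.03, 0, 0, 0, 0, 0, -0.055, 0, 0, 0, 0, 0, -0.08, 0, 0, 0, 0, 0, -0.105, 0, 0, 0, 0, 0, -0.13, 0, 0, 0, 0, 0, -0.151, 0, 0, 0, 0, 0, -0.151, 0, 0, 0, 0])

```text
t: 5.85
tcp_pos: [490.6, 179.1, 300.6]
tcp_rot: [-1.571, -0.002, 0.146]
contact_force: [-0.2, 0.5, -5.0]
opening: 9.6
```

```bash
python3 go.py 500.8 -265.2 300 0.118
```

```text
t 5.85 tcp [490.6 179.1 300.6] rot [-1.5705 -0.0017  0.1464] F [-0.21  0.46 -5.  ] op 9.6
d [-5.48e-02  4.00e-04 -4.41e-01] w [-0.02  1.63  0.1 ] rows 7.110495929304595
```

Request:
move_arm(moves=[-0.002, 0, -0.015, 0, 0, 0, -0.006, 0, -0.05, 0, 0.2, 0, -0.012, 0, -0.095, 0, 0.4, 0, -0.018, 0, -0.145, 0, 0.6, 0, -0.024, 0, -0.195, 0, 0.8, 0, -0.031, 0, -0.245, 0, 1, 0, -0.037, 0, -0.295, 0, 1.2, 0, -0.043, 0, -0.345, 0, 1.4, 0])

```text
t: 6.85
tcp_pos: [497.3, -170.8, 298.4]
tcp_rot: [-1.57, 0.002, 0.121]
contact_force: [0.0, 0.6, -3.8]
opening: 10.2
```

Request:
move_arm(moves=[-0.006, 0, -0.045, 0, 0.1, 0, -0.01, 0, -0.075, 0, 0.2, 0, -0.012, 0, -0.09, 0, 0.2, 0, -0.012, 0, -0.096, 0, 0.2, 0, -0.012, 0, -0.096, 0, 0.2, 0])

```text
t: 7.48
tcp_pos: [498.1, -264.8, 299.2]
tcp_rot: [-1.57, 0.0, 0.119]
contact_force: [-0.2, 0.6, -4.1]
opening: 10.0
```

```bash
cat > w2.py <<'E'
from h import *
np.set_printoptions(precision=1,suppress=True)
s=bot.state(); print(s["t"],s["tcp_pos"],s["tcp_rot"].round(3),s["contact_force"],s["opening"])
M=bot.camera_model("wrist"); p,d=save("wrist","w2")
v,u=np.nonzero(d>0); W=world("wrist",np.c_[u,v],d[v,u],M)
q=W[(W[:,2]>200)&(W[:,2]<330)&(W[:,0]>525)&(W[:,0]<660)&(W[:,1]<-190)&(W[:,1]>-310)]; np.save("pics/st_w",q); print(len(q))
x=np.array([.993,.1177,0]);y=np.array([-.1177,.993,0]); o=np.array([560.4,-258.2,221.5]); S=(q-o)@np.c_[x,y,[0,0,1]]
for zl in range(-10,100,10):
  for sg in (-1,1):
    b=S[(S[:,2]>zl)&(S[:,2]<zl+10)&(S[:,1]*sg>0)]
    if len(b)>3: print(zl,sg,len(b),np.percentile(b[:,0],[2,50,98]),np.percentile(b[:,1],[5,50,95]))
b=S[(S[:,2]>75)&(S[:,0]>25)]; print("rod z",np.percentile(b[:,2],[5,50,95]))
for sg in(-1,1):
    c=b[b[:,1]*sg>0]; print(np.polyfit(c[:,0],c[:,1],1))
b=S[(S[:,0]<-8)]; print("lip top",np.percentile(b[:,2],[50,95,99]))
E
python3 w2.py
```

```text
7.475 [ 498.1 -264.8  299.2] [-1.6  0.   0.1] [-0.2  0.6 -4.1] 9.984886405765693
8931
0 -1 327 [-15.3   1.3  15.2] [-34.  -29.3 -27.5]
0 1 284 [-15.9   2.1  12.6] [29.7 34.2 36.3]
10 -1 121 [-15.6  10.3  16.2] [-32.2 -28.4 -27.3]
10 1 78 [-16.   10.   13.8] [30.7 34.6 36.5]
20 -1 128 [-15.6  10.4  16.2] [-31.3 -28.4 -27.3]
20 1 92 [-16.   10.1  14.4] [30.9 35.  36.4]
30 -1 156 [-18.4  10.4  16.3] [-31.2 -28.4 -27.4]
30 1 101 [-19.4  10.1  14.2] [30.7 34.8 36.3]
40 -1 96 [-18.8  11.3  16.5] [-30.6 -28.4 -27.5]
40 1 183 [-19.4 -14.2  13.9] [29.8 33.3 36.3]
50 -1 117 [11.9 91.7 93.3] [-28.3 -12.3  -1.3]
50 1 181 [ 9.9 91.9 98.9] [ 1.7 16.  36.3]
60 -1 328 [12.4 92.2 93.4] [-28.1  -8.   -0.7]
60 1 511 [ 10.   92.2 100.5] [ 1.3 11.8 35.5]
70 -1 381 [12.3 92.3 93.4] [-28.   -7.8  -0.8]
70 1 580 [10.  92.2 98.9] [ 1.2 12.1 35.9]
80 -1 1346 [13.2 57.6 96.6] [-29.3 -27.7  -1.6]
80 1 3868 [11.3 74.9 97.9] [ 4.6 31.7 36.5]
90 -1 4 [60.6 88.  95.1] [-28.3 -15.   -1.2]
90 1 48 [16.2 56.6 95.3] [ 8.7 33.2 34.7]
rod z [78.1 87.6 89.5]
[  0.4 -45.5]
[-0.3 47.6]
lip top [29.3 42.8 43.4]
```

View pics/w2.png

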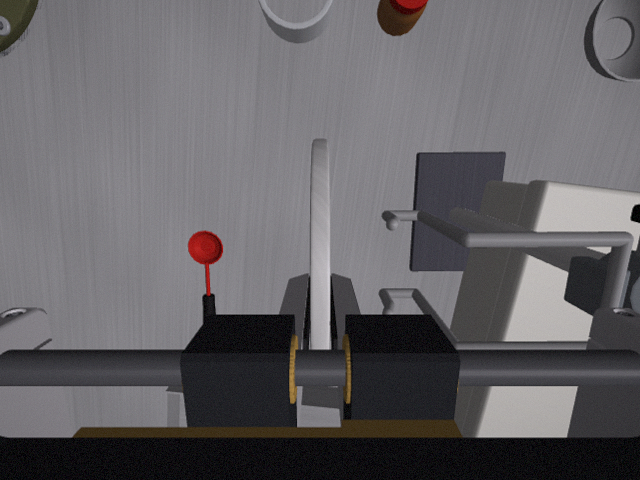

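The wrist view shows the ring edge-on (column 320) and the hook prongs to its right (lip tips ~(390,215) and (390,297)). Its depth agrees with the earlier fit: pocket about (560,-258,221.5), and TCP is laterally centred. Now pass over the lips and feel for the shanks.

Request:
move_arm(moves=[0, 0.006, 0, 0, 0, 0, 0.008, 0.011, 0, 0, 0, 0, 0.02, 0.011, 0, 0, 0, 0, 0.032, 0.011, 0, 0, 0, 0, 0.044, 0.011, 0, 0, 0, 0, 0.053, 0.011, 0, 0, 0, 0, 0.058, 0.011, 0, 0, 0, 0, 0.058, 0.011, 0, 0, 0, 0])

```text
t: 8.52
tcp_pos: [555.8, -258.4, 288.3]
tcp_rot: [-1.571, 0.0, 0.119]
contact_force: [-0.0, -1.1, -5.1]
opening: 9.7
```

Request:
move_arm(moves=[0, 0, 0, 0, 0, 0, 0.001, 0, 0, 0, 0, 0, 0.002, 0, 0, 0, 0, 0, 0.003, 0, 0, 0, 0, 0, 0.004, 0, 0, 0, 0, 0, 0.005, 0, 0, 0, 0, 0, 0.006, 0, 0, 0, 0, 0])

```text
t: 9.4
tcp_pos: [561.7, -257.7, 288.4]
tcp_rot: [-1.571, 0.0, 0.118]
contact_force: [-0.3, -0.0, -4.1]
opening: 9.8
```

Request:
move_arm(moves=[0.0005, 0, 0, 0, 0, 0, 0.001, 0, 0, 0, 0, 0, 0.0015, 0, 0, 0, 0, 0, 0.002, 0, 0, 0, 0, 0, 0.002, 0, 0, 0, 0, 0])

```text
t: 10.02
tcp_pos: [563.7, -257.5, 288.4]
tcp_rot: [-1.571, -0.0, 0.119]
contact_force: [0.7, -0.6, -3.7]
opening: 10.1
```

Request:
move_arm(moves=[0.0005, 0, 0, 0, 0, 0, 0.001, 0, 0, 0, 0, 0, 0.001, 0, 0, 0, 0, 0])

```text
t: 10.4
tcp_pos: [564.6, -257.4, 288.4]
tcp_rot: [-1.571, 0.0, 0.118]
contact_force: [0.2, -0.8, -4.0]
opening: 10.1
```

Request:
move_arm(moves=[0.0005, 0, 0, 0, 0, 0, 0.001, 0, 0, 0, 0, 0, 0.001, 0, 0, 0, 0, 0])

```text
t: 10.78
tcp_pos: [565.6, -257.3, 288.4]
tcp_rot: [-1.571, 0.0, 0.118]
contact_force: [0.0, -1.1, -3.9]
opening: 9.8
```

Request:
move_arm(moves=[0.0005, 0, 0, 0, 0, 0, 0.001, 0, 0, 0, 0, 0, 0.001, 0, 0, 0, 0, 0])

```text
t: 11.15
tcp_pos: [566.4, -257.2, 288.4]
tcp_rot: [-1.571, 0.001, 0.118]
contact_force: [-3.6, 0.0, -2.9]
opening: 9.6
```

Request:
move_arm(moves=[-0.0025, 0, 0, 0, 0, 0, -0.0045, 0, 0, 0, 0, 0, -0.0045, 0.006, 0, 0, 0, 0, -0.0045, 0.014, 0, 0, 0, 0, -0.0045, 0.022, 0, 0, 0, 0, -0.0045, 0.028, 0, 0, 0, 0, -0.0045, 0.032, 0, 0, 0, 0, -0.0045, 0.032, 0, 0, 0, 0])

```text
t: 12.15
tcp_pos: [562.1, -257.6, 256.2]
tcp_rot: [-1.571, 0.0, 0.118]
contact_force: [0.1, -0.1, -4.3]
opening: 10.2
```

Request:
move_arm(moves=[0, 0.002, 0, 0, 0, 0, 0, 0.004, 0, 0, 0, 0, 0, 0.006, 0, 0, 0, 0, 0, 0.008, 0, 0, 0, 0, 0, 0.01, 0, 0, 0, 0, 0, 0.012, 0, 0, 0, 0, 0, 0.012, 0, 0, 0, 0])

```text
t: 13.02
tcp_pos: [562.1, -257.6, 244.3]
tcp_rot: [-1.571, 0.0, 0.118]
contact_force: [-0.6, -0.3, -4.5]
opening: 9.8
```

Free so far (pocket floor expected near TCP z≈236); creep down.

Request:
move_arm(moves=[0, 0.001, 0, 0, 0, 0, 0, 0.002, 0, 0, 0, 0, 0, 0.003, 0, 0, 0, 0, 0, 0.004, 0, 0, 0, 0, 0, 0.005, 0, 0, 0, 0, 0, 0.005, 0, 0, 0, 0])

```text
t: 13.78
tcp_pos: [562.2, -257.8, 239.5]
tcp_rot: [-1.571, -0.0, 0.118]
contact_force: [0.0, 0.1, -3.2]
opening: 9.8
```

Request:
move_arm(moves=[0, 0.0005, 0, 0, 0, 0, 0, 0.001, 0, 0, 0, 0, 0, 0.001, 0, 0, 0, 0])

```text
t: 14.15
tcp_pos: [562.3, -257.8, 238.8]
tcp_rot: [-1.571, -0.001, 0.118]
contact_force: [0.4, -1.4, -1.8]
opening: 9.7
```

Request:
move_arm(moves=[0, 0.0005, 0, 0, 0, 0, 0, 0.001, 0, 0, 0, 0, 0, 0.001, 0, 0, 0, 0])

```text
t: 14.52
tcp_pos: [562.3, -257.8, 237.8]
tcp_rot: [-1.571, -0.001, 0.118]
contact_force: [1.4, -0.9, 3.6]
opening: 9.6
```

Request:
move_arm(moves=[0, -0.0003, 0, 0, 0, 0, 0, -0.0003, 0, 0, 0, 0, 0, -0.0003, 0, 0, 0, 0, 0, -0.0003, 0, 0, 0, 0])

```text
t: 15.02
tcp_pos: [562.2, -257.7, 237.8]
tcp_rot: [-1.571, -0.0, 0.119]
contact_force: [1.9, -2.4, 3.2]
opening: 9.6
```

Run:
```python
from h import *
p,d=save("side","s3"); q,_=save("scene","c3")
cv2.imwrite("pics/v3.png",np.hstack([cv2.resize(p[180:330,340:490],(400,400),interpolation=2),cv2.resize(q[130:280,130:280],(400,400),interpolation=2)])[:,:,::-1])
s=bot.state();print(s["t"],s["contact_force"],s["ft_torque"])
```

```text
15.125 [ 2.47320325 -2.97773079  3.10277914] [-0.70932106 -0.43445175  0.05635008]
```

View pics/v3.png

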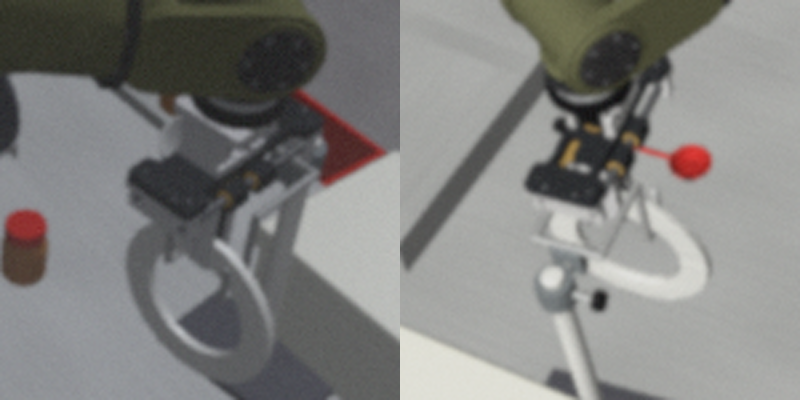

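The view (side left, scene right) shows the ring held upright on the hook, with a lip in front of the rim at crop (220,265) and the second at (165,245). The hook bears about 7 N, so I release.

Request:
move_arm(moves=[0, 0, 0, 0, 0, 0, 0, 0, 0, 0, 0, 0, 0, 0, 0, 0, 0, 0, 0, 0, 0, 0, 0, 0, 0, 0, 0, 0, 0, 0], hand=174)

```text
t: 15.75
tcp_pos: [562.1, -257.7, 237.7]
tcp_rot: [-1.571, 0.0, 0.118]
contact_force: [-0.2, -0.0, -0.9]
opening: 29.7
```

```bash
cat > r.py <<'E'
import sys; from h import *
np.set_printoptions(precision=1,suppress=True)
s=bot.state();print(s["t"],s["tcp_pos"],s["contact_force"],s["opening"])
o=np.array([564,-256,0]);A=np.c_[[.993,.1177,0],[-.1177,.993,0],[0,0,1]]
for c in ("scene","side"):
    p,d=save(c,c+sys.argv[1])
    v,u=np.nonzero(d>0); S=(world(c,np.c_[u,v],d[v,u])-o)@A
    q=S[(abs(S[:,0])<25)&(abs(S[:,1])<95)&(S[:,2]>70)&(S[:,2]<200)]
    if len(q)<50: print(c,len(q)); continue
    m=q.mean(0); n=np.linalg.svd(q-m)[2][2]; n*=np.sign(n[0])
    print(c,len(q),"mean",m,"n",n.round(3),"y ext",np.percentile(q[:,1],[1,99]),"zmin",np.percentile(q[:,2],1))
E
python3 r.py 4
```

```text
15.75 [ 562.1 -257.7  237.7] [-0.2 -0.  -0.9] 29.689198306297556
scene 538 mean [  1.5   4.6 147. ] n [ 1. -0.  0.] y ext [-83.2  81. ] zmin 103.09422574792377
side 840 mean [ -8.5  -4.2 146.7] n [1. 0. 0.] y ext [-86.   78.4] zmin 100.67436265379298
```

Hanging upright and free of the fingers; withdraw straight up.

Request:
move_arm(moves=[0, -0.005, 0, 0, 0, 0, 0, -0.015, 0, 0, 0, 0, 0, -0.03, 0, 0, 0, 0, 0, -0.05, 0, 0, 0, 0, 0, -0.075, 0, 0, 0, 0, 0, -0.1, 0, 0, 0, 0, 0, -0.12, 0, 0, 0, 0, 0, -0.12, 0, 0, 0, 0])

```text
t: 16.85
tcp_pos: [562.4, -257.8, 359.9]
tcp_rot: [-1.573, -0.003, 0.119]
contact_force: [-0.5, 0.2, 0.1]
opening: 29.9
```

```bash
python3 r.py 5
python3 - <<'E'
import cv2,numpy as np
p=cv2.imread("pics/side5.png");q=cv2.imread("pics/scene5.png")
cv2.imwrite("pics/v5.png",np.hstack([cv2.resize(p[180:330,340:490],(400,400),interpolation=2),cv2.resize(q[130:280,130:280],(400,400),interpolation=2)]))
E
```

```text
16.85 [ 562.4 -257.8  359.9] [-0.5  0.2  0.1] 29.854652847528204
scene 540 mean [  1.5   5.1 147.2] n [ 1. -0. -0.] y ext [-85.6  80.2] zmin 102.66622849286809
side 838 mean [ -8.5  -4.5 146.2] n [1. 0. 0.] y ext [-85.9  79. ] zmin 100.37348567805257
```

View pics/v5.png

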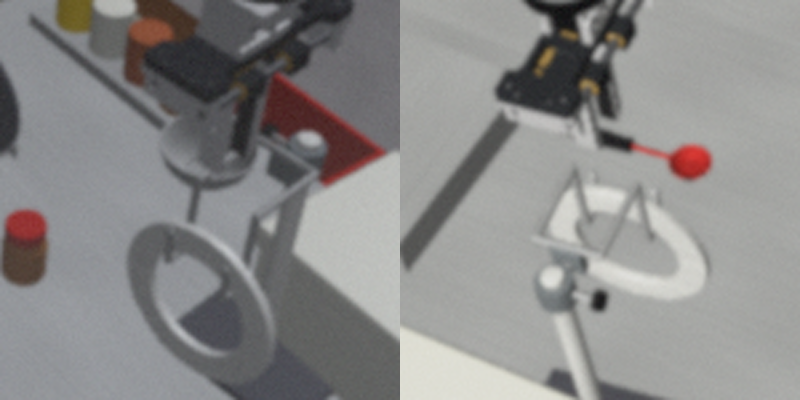

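The ring hangs still. In the side crop both lips are in front of the rim, at (170,240) and (222,270), and in the scene crop both shanks are behind it. The gripper is clear above, so I hand in.

```bash
python3 -c "
from plant import bot
print(bot.sign_off())"
```

```text
the job is handed in; nothing more can be done
None
```

I lifted the ring out of the rack by its rim and hung it on both prongs of the hook. I then let go and handed the job in at about 17 s; no verdict came back.

**How the hook was found:** The cameras put the pocket at about (560, -258, 221.5) mm. Pressing the ring lightly on the shanks read 3.6 N. I backed off 4.5 mm and lowered the ring until the hook took its roughly 4 N weight. At that point the wrist force implied 7–8 N on the hook, under the 18 N limit.

**Last checks:**
- **Ring position:** its centre is about 3.5 mm off in stand x, 3 mm off in y, and 184–187 mm above the bench. It hangs upright and in line with the stand, and did not move between two looks.
- **Hook and gripper:** the last pictures show both lips in front of the rim. The gripper is clear above, with contact force near zero.

**What disagreed:**
- **Pocket height:** by feel the pocket floor came about 2–3 mm higher than the cameras showed. The ring's centre height is therefore the tightest margin, against a limit of 189 mm.
- **Shank position:** contact came about 1.5 mm further in than the camera fit.

I did not re-measure the discs or the other bench items after the move. No unexpected contact forces showed up in the readings taken at the end of each move.

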